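Take the lock knob off the wet-grinder drum, whichever way its thread runs

TASK

The wet grinder's steel drum stands on the granite slab with its roller stones locked in by the ribbed black knob on the centre post, and the knob has to come off so that the stones can be washed. Nobody remembers whether its thread is right- or left-handed: feel for the way it loosens, turn it that way about a quarter turn until it is free and lift it off. Finish while still holding the knob in the gripper, at rest, a good hand's breadth above the post and over the drum so that drips fall back in; leave the other kitchen things where they are.

Things in the scene. Friction and masses are not known exactly. Their poses are not given: they have to be found in the camera images.
- knob_center (a point): centre, half-way up, of the black plastic lock knob on the drum's centre post: an upright round cylinder with ribbed sides and flat top, 48 mm in diameter, 52 mm high, about 75 g, loose but for its thread; grip it across its sides, at any yaw. As it sits, its underside is 95 and its centre 121 above the drum's underside. Seated it has 1.5 mm of play sideways, 2 mm upwards
- post_top (a point): on the post's axis, level with the knob's seat. Above it, inside the knob, is an 18.5 mm nose with a coarse three-lug thread, right- or left-handed from start to start, hidden. The knob starts 0.1 to 0.4 rad short of a hard stop on the wrong way, where the fingers slip (harmless). From that stop, the right way, it turns freely without rising, lifts off from 1.15 rad on, and stops hard at 1.6 rad
- drum: steel drum of the wet grinder, open on top, rim radius 114, 126 high, heavy, fixed, upright on the 30 mm granite slab. Origin at the centre of its underside. Inside, two conical grey roller stones on its +x and -x sides, tops 86 above the origin; a dark steel hub of radius 26 about the post, its flat top (the knob's seat) 95 above the origin; knob top 147 up, 21 above the rim
- mug: orange plastic mug, rim radius 39, 92 high, handle on its own +y; loose, stands on the granite slab; origin at the centre of its underside; leave alone
- tumbler: steel tumbler, rim radius 34, 95 high; loose, on the granite slab; origin under its centre; leave alone
- plate: stainless steel plate with a raised rim, radius 135, 22 high, on the platform, the scoop lying in it; origin under its centre; leave alone
- scoop: aluminium scoop, blade 100 x 75 x 38, handle 94 long along its own -x; lies in the steel plate; origin at the root of the handle, underside; leave alone
- drum_lid: the drum's flat steel lid, radius 107, with a plain small black knob (38 wide, its top 42 up) that is not the lock knob; on the platform; origin under its centre; leave alone
There are look-alikes about, which are no part of the job. Of the things that look like the part that bears knob_center, the largest one is meant.

How it is judged (in metres and radians):
At the end, for the whole second after the job is handed in: the knob is held in the fingers (at least 1 N of contact), at rest (under 4 cm/s), touching no part of the drum, its centre at least 60 mm above where it sat on the post (181 mm above the drum's underside) and within 80 mm of the drum's axis seen from above (z of knob_center in the frame of drum above 0.181 m and horizontal distance between knob_center and drum below 0.08 m and contact force between knob and the fingers above 1 N and contact force between knob and drum below 0.2 N and linear speed of knob below 0.04 m/s); the arm keeps its last pose, push and grip.
It fails at once if the mug, tumbler, plate, scoop or drum lid is pushed more than 30 mm from its place (distance of any of mug, tumbler, plate, scoop, drum_lid from where it was at the start of the episode above 0.03 m).
It also fails if it takes over 58 s, if anything falls off the work surface, if the arm or the gripper's body presses on something with over 40 N, if the wrist force passes 120 N, or if a joint passes its speed limit or range.

ROBOT

A 6-joint arm with a two-finger parallel gripper is mounted at the origin on the work surface. World frame = base frame: x ahead of the robot, y to its left, z up, the work surface at z = 0. Lengths are in mm, angles in rad, forces in N, time in s.
With the tool pointing down it reaches from about 275 to 750 mm from the base axis. Payload 10.2 kg.
Tool frame: the origin (TCP) lies at the very end of the fingers, on their centre line; the grasp point (between the pads) lies 19 mm behind it (ctrl.hold_point_z is the distance from the TCP to the grasp point, in mm); z points along the fingers, y is the direction in which the jaws open and shut (so a half turn about z gives the same grasp; the last joint's range is limited). The gripper opens to 85 mm and grips with 20 to 120 N. Pads are 22 mm wide; open, the fingers measure 114 mm over their backs; the gripper's body (76 mm by 85 mm) begins 54 mm behind the grasp point. The pads swing forward as they close: fully open they stand 13 mm farther back than shut.
Start: joints at [-1.567, 0.313, 1.498, -0, 1.331, -0.223], TCP at [118.038, -511.564, 231.294] pointing down, gripper open.
Joint ranges: [-2.94, 2.94], [-0.97, 2.17], [0.19, 2.56], [-1.23, 4.37], [0.02, 3.11], [-2.88, 2.88]. Speed limits (rad/s): [2.39, 2.39, 3.01, 3.14, 3.14, 3.14].

INTERFACE

Orientations are given as a unit quaternion [w, x, y, z].
In Python, from rig import readout, cams, workorder, spotter, ctrl gives the robot as it stands.
- The arm moves only by the tool step_arm, never from a script. Its argument "plan" is text: rows parted by semicolons, each of 5 numbers parted by spaces: the shift along the tool's x, y, z in cm, then the turn about the tool's z in degrees, then the opening in per cent of the stroke, from 0 (shut) to 100 (fully open). In form: x y z twist gripper; .... A call has 1 to 10 rows; each row is the pose to reach, as a shift and turn from the pose commanded when the call began, along the tool's axes at that moment; what a row does not reach only later rows make up. A row lasts 1/10 s, in which the tool goes at most 50 mm and 8.59 degrees, less where a joint would pass 70% of its speed; a pose out of reach is approached as far as the arm can. A call with a gripper value outside its range is refused whole. The fingers move at their own pace and stop on an object; "grip_force" is the grip in N (left out, the last holds). Time passes only in rows, so rows that repeat a pose let the fingers close. It gives the time, the measured TCP pose, the force and the opening at its end, in the units of the state.
- readout.sense(): the state, without advancing time (a new reading comes with each control period).
- cams.capture(name): name is "scene" or "top" or "wrist"; returns (picture, depth): 480x640x3 uint8, red, green, blue; 480x640 float32, mm along the optical axis (not along the pixel's ray), 0 where there is no reading.
- cams.camera_info(name): a dict with "vfov" (degrees; the focal length in pixels is half the picture's height over the tangent of half this angle, whatever the lens; pixels are square), "cx", "cy" (the principal point, pixels), "k1" (the pictures are not rectified: a ray, as slopes to the right and down, at radius r is drawn at 1 + k1 r^2 times it, then the intrinsics apply), "rvec" (rotation vector, rad) and "tvec" (3), from world to camera coordinates, as OpenCV has them. Camera axes: x right, y down, z forward; pixel columns grow to the right and rows downward; lengths in mm; the calibration is good to about 2 mm. A picture is of the moment at which its call begins: read the wrist's pose just before it. camera_info takes no time and is no camera call; for the wrist camera it gives the pose at the moment of the call.
- workorder.finish_job(): hands the job in, once; it reports no verdict.
Trained networks look in the newest picture that a camera, given by its name, has taken for a name from the list of things; names that differ only in an ending like _2 or _b are one class to them, and where a whole thing is asked for, a point or a joint stands for the part that bears it (a point fixed in the world has none). Each returns a list of dicts, best first, with "conf" (0 to 1); they miss things now and then, are a little off and sometimes report something else, mostly with a low value. They report only what shows in the picture. A call takes as long as a camera call. They do not tell look-alikes from the thing itself.
- spotter.regions_of(camera, target): "pixels" (480x640 bool, what is visible of it) and "extent" ([centre column, centre row, width, height] in pixels, round what is visible of it).
The state is a dict: "time_s": time; "joints": joint angles; "dq": joint speeds; "tau": joint torques, N m; "eef_pos": TCP position; "ee_rot": TCP orientation; "force": force on the tool from outside, world axes, zero at the start; "wrist_torque": the same for the moment, N m; "grip_width": opening from 0.0 (shut) to 1.0 (fully open).
Only numpy, scipy, OpenCV 4.12 (cv2) and the standard library are available. Lean on these libraries where they do the work, as an engineer would, in place of code of your own. Each camera call takes 0.05 s, during which the arm holds its last target. There are 200 camera calls.

## Working session

There is one attempt and no reset: what is moved stays moved. The work goes in short steps, Python scripts to look and compute and a tool call to move; the robot and the scene stay as the last step left them, time stands still between calls to the robot, and variables do not carry over. Pictures are saved under pics/ and viewed, about 8 in all and at most 12, crops included, and the job is handed in when it is done.

Besides the shell and the picture viewer there is one more tool, called after "Request:" as name(argument=value, ...) on one line, values as JSON. step_arm: Moves the arm, as the interface text tells. Its arguments: {"type":"object","properties":{"plan":{"type":"string"},"grip_force":{"type":"number"}},"required":["plan"]}

```bash
mkdir -p pics; cat > h.py <<'E'
import numpy as np, cv2
from rig import readout, cams, workorder, spotter, ctrl
def world(cam,info,d,mask):
    f=240/np.tan(np.radians(info["vfov"])/2)
    v,u=np.nonzero(mask&(d>0)); z=d[v,u]
    K=np.array([[f,0,info["cx"]],[0,f,info["cy"]],[0,0,1.]])
    p=cv2.undistortPoints(np.stack([u,v],1).astype(float)[:,None],K,np.array([info["k1"],0,0,0,0.]))[:,0]
    P=np.c_[p*z[:,None],z]
    R=cv2.Rodrigues(np.array(info["rvec"],float))[0]
    return (P-np.array(info["tvec"]).ravel())@R
E
python3 - <<'E'
from h import *
s=readout.sense();print(s["eef_pos"],s["ee_rot"],s["time_s"],s["force"],s["wrist_torque"])
ims=[]
for c in("scene","top"):
    im,d=cams.capture(c);i=cams.camera_info(c);ims.append(im)
    for t in("knob_center","drum"):
        for r in spotter.regions_of(c,t):
            P=world(c,i,d,r["pixels"])
            if len(P): 
                zt=np.percentile(P[:,2],95);T=P[P[:,2]>zt-6]
                print(c,t,round(r["conf"],2),r["extent"],len(P),"top z",zt.round(),"mid",((np.percentile(T,2,0)+np.percentile(T,98,0))/2).round(1),"size",np.ptp(T,axis=0).round())
cv2.imwrite("pics/a.png",cv2.resize(np.vstack(ims),(448,600) if 0 else (400,600))[...,::-1])
cv2.imwrite("pics/s.png",ims[0][...,::-1]);cv2.imwrite("pics/t.png",ims[1][...,::-1])
E
```

```text
[ 118.03098691 -511.2856673   230.72649282] [-6.69276498e-04  9.93575880e-01  1.13165883e-01  6.93380305e-05] 0.0 [0.35188548 0.52681298 0.34021199] [0.01843402 0.00609047 0.01763476]
scene knob_center 0.61 [334.0, 226.7, 20.3, 24.4] 374 top z 179.0 mid [542.3  -6.7 176.8] size [46. 40.  7.]
scene knob_center 0.52 [283.1, 305.8, 13.8, 13.6] 165 top z 39.0 mid [769.6  24.7  37.5] size [30. 28. 11.]
scene knob_center 0.5 [268.8, 288.1, 10.8, 15.7] 176 top z 41.0 mid [754.2 -57.9  38.7] size [32. 31.  8.]
scene knob_center 0.21 [222.7, 186.4, 57.8, 37.4] 1520 top z 24.0 mid [ 523.6 -577.1   30.9] size [141. 137.  27.]
scene drum 0.79 [330.9, 239.1, 82.6, 78.8] 4620 top z 155.0 mid [542.3  -6.4 154.7] size [225. 227.  12.]
top knob_center 0.46 [319.5, 263.8, 18.7, 17.4] 232 top z 182.0 mid [537.   -8.4 180.4] size [40. 42. 14.]
top knob_center 0.46 [310.5, 196.6, 9.7, 10.0] 100 top z 43.0 mid [762.   20.4  42.1] size [32. 28. 10.]
top drum 0.61 [320.2, 264.5, 79.4, 79.2] 4667 top z 155.0 mid [536.4  -8.4 156.5] size [225. 224.  27.]
```

View pics/s.png

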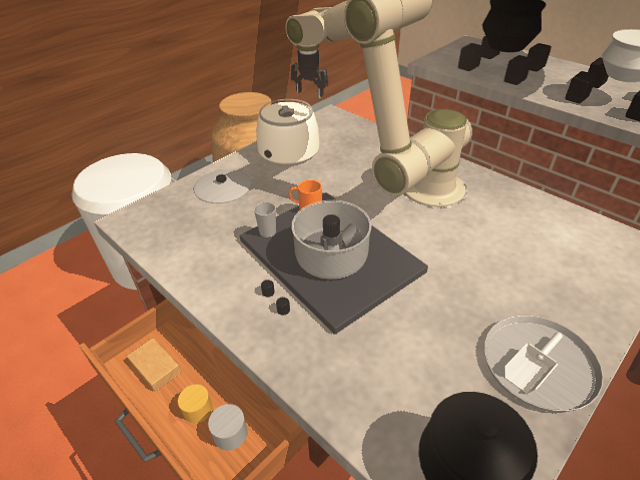

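View pics/t.png

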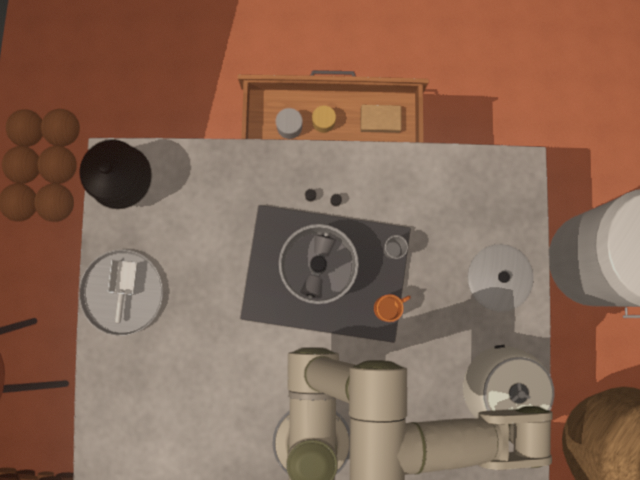

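The scene shows the drum with its knob at scene (331,227) and top (319,264), which puts it at about (540, -7) in the world. The two small black knobs at z≈40 are the look-alikes. The mug and tumbler stand to its right in the top view. I'm moving above the knob.

Request:
step_arm(plan="0 0 -4 0 100; 52.4 -39.6 -4 0 100; 52.4 -39.6 -4 0 100; 52.4 -39.6 -4 0 100; 52.4 -39.6 -4 0 100; 52.4 -39.6 -4 0 100; 52.4 -39.6 -4 0 100; 52.4 -39.6 -4 0 100; 52.4 -39.6 -4 0 100; 52.4 -39.6 -4 0 100", grip_force=40)

```text
time_s: 1.3
eef_pos: [407.8, -164.6, 271.5]
ee_rot: [0.0, 0.994, 0.113, 0.0]
force: [-0.1, -0.2, -0.7]
grip_width: 1.0
```

Request:
step_arm(plan="16.4 -12.3 0 0 100; 16.4 -12.3 0 0 100; 16.4 -12.3 0 0 100; 16.4 -12.3 0 0 100; 16.4 -12.3 0 0 100; 16.4 -12.3 0 0 100; 16.4 -12.3 0 0 100; 16.4 -12.3 0 0 100")

```text
time_s: 2.1
eef_pos: [538.5, -10.9, 271.5]
ee_rot: [0.0, 0.994, 0.112, 0.0]
force: [0.1, -0.3, -0.4]
grip_width: 1.002
```

```bash
python3 - <<'E'
from h import *
s=readout.sense();print(np.round(s["eef_pos"],1),s["ee_rot"],s["joints"],s["time_s"])
i=cams.camera_info("wrist");im,d=cams.capture("wrist")
cv2.imwrite("pics/w.png",im[...,::-1])
for t in("knob_center","drum"):
    for r in spotter.regions_of("wrist",t):
        P=world("wrist",i,d,r["pixels"])
        if len(P):
            zt=np.percentile(P[:,2],95);T=P[P[:,2]>zt-6]
            print(t,round(r["conf"],2),r["extent"],len(P),zt.round(),((np.percentile(T,1,0)+np.percentile(T,99,0))/2).round(1),np.ptp(T,axis=0).round(),cv2.minEnclosingCircle(T[:,:2].astype(np.float32)))
E
```

```text
[538.5 -10.9 271.5] [1.25558746e-04 9.93672515e-01 1.12316135e-01 4.80122990e-05] [-2.37717244e-01  3.17577395e-01  1.38638267e+00 -2.04735894e-04
  1.43745623e+00  1.10799902e+00] 2.1
knob_center 0.89 [314.6, 237.8, 65.5, 74.7] 3884 177.0 [539.9  -7.2 174.7] [48. 47.  8.] ((539.4764404296875, -7.130485534667969), 24.07140350341797)
knob_center 0.74 [421.1, 14.4, 40.5, 27.8] 886 39.0 [740.6 -61.1  36.5] [15. 31.  7.] ((743.594482421875, -60.96113586425781), 15.953317642211914)
drum 0.89 [316.6, 218.9, 305.3, 296.9] 65887 156.0 [539.8  -7.3 153.7] [227. 226. 138.] ((539.4130859375, -7.4639387130737305), 113.90899658203125)
```

View pics/w.png

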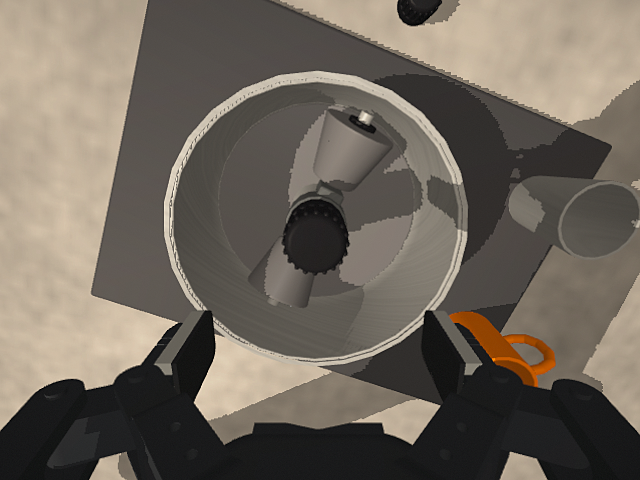

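The wrist view shows the ribbed knob at (315,238) in the drum and measures it at (539.6, -7.2) with its top at 177. I'm twisting to centre joint 6 and lowering part way.

Request:
step_arm(plan="0 0 0 -63 100; 0 0 2 -63 100; 0 0 4 -63 100; 0 0 6 -63 100; 0 0 6 -63 100; 0 0 6 -63 100; 0 0 6 -63 100; 0 0 6 -63 100; 0 0 6 -63 100; 0 0 6 -63 100")

```text
time_s: 3.25
eef_pos: [538.9, -10.0, 211.4]
ee_rot: [0.0, 0.789, 0.615, 0.0]
force: [-0.2, 0.1, 0.5]
grip_width: 0.999
```

```bash
cat > st.py <<'E'
from h import *
from scipy.spatial.transform import Rotation as R
s=readout.sense();q=s["ee_rot"];M=R.from_quat([q[1],q[2],q[3],q[0]]).as_matrix()
p=np.array(s["eef_pos"])
print("pos",p.round(1),"yaw_y",np.degrees(np.arctan2(M[1,1],M[0,1])).round(1),"j",np.round(s["joints"],3),"F",np.round(s["force"],1),"T",np.round(s["wrist_torque"],3),"tau6",np.round(s["tau"][-1],3),"w",s["grip_width"],"t",s["time_s"])
print("to knob in tool mm",(M.T@(np.array([539.6,-7.2,135])-p)).round(1))
E
python3 st.py
```

```text
pos [538.9 -10.  211.4] yaw_y -14.1 j [-0.236  0.359  1.487 -0.     1.296  0.01 ] F [-0.2  0.1  0.5] T [-0.006 -0.063 -0.054] tau6 -0.068 w 0.9989642089310499 t 3.25
to knob in tool mm [ 2.9 -0.  76.4]
```

Request:
step_arm(plan="0.3 0 2 0 100; 0.3 0 5 0 100; 0.3 0 7.6 0 100; 0.3 0 7.6 0 100; 0.3 0 7.6 0 30; 0.3 0 7.6 0 30; 0.3 0 7.6 0 30; 0.3 0 7.6 0 30; 0.3 0 7.6 0 30; 0.3 0 7.6 0 30")

```text
time_s: 4.25
eef_pos: [540.5, -7.0, 137.0]
ee_rot: [0.001, 0.788, 0.616, 0.001]
force: [-0.8, -0.7, 6.8]
grip_width: 0.548
```

```bash
python3 st.py
```

```text
pos [540.5  -7.  137. ] yaw_y -14.0 j [-0.23   0.436  1.581 -0.     1.121  0.015] F [-0.8 -0.7  6.8] T [-0.043  0.113 -0.051] tau6 -0.019 w 0.5482580315860547 t 4.25
to knob in tool mm [-0.4 -0.9  2. ]
```

Gripped. I'm feeling in the positive twist direction.

Request:
step_arm(plan="0 0 -0.1 0 30; 0 0 -0.1 5 30; 0 0 -0.1 10 30; 0 0 -0.1 15 30")

```text
time_s: 4.65
eef_pos: [540.3, -7.0, 137.0]
ee_rot: [0.001, 0.863, 0.506, 0.001]
force: [3.6, -2.2, -0.2]
grip_width: 0.552
```

```bash
python3 st.py
```

```text
pos [540.3  -7.  137. ] yaw_y -29.2 j [-0.23   0.436  1.581 -0.     1.122  0.28 ] F [ 3.6 -2.2 -0.2] T [-0.442 -0.645  0.02 ] tau6 -1.092 w 0.5516785540196966 t 4.65
to knob in tool mm [-0.5 -0.5  2. ]
```

Request:
step_arm(plan="0 0 0 5 30; 0 0 0 10 30; 0 0 0 15 30")

```text
time_s: 4.95
eef_pos: [540.8, -7.4, 137.2]
ee_rot: [0.002, 0.921, 0.39, 0.001]
force: [5.0, -0.3, -0.3]
grip_width: 0.554
```

```bash
python3 st.py
```

```text
pos [540.8  -7.4 137.2] yaw_y -44.1 j [-2.300e-01  4.360e-01  1.580e+00 -1.000e-03  1.121e+00  5.400e-01] F [ 5.  -0.3 -0.3] T [ 0.162 -0.84   1.173] tau6 -0.091 w 0.5535803874659777 t 4.95
to knob in tool mm [-0.7 -1.   2.2]
```

Tz reached 1.17 N·m within 30°, while it was about 0 at 15°. So this is the hard stop on the wrong way. I'm reversing and checking the torque along the way.

Request:
step_arm(plan="0 0 0 -6 30; 0 0 0 -12 30; 0 0 0 -18 30; 0 0 0 -24 30; 0 0 0 -30 30; 0 0 0 -36 30; 0 0 0 -40 30; 0 0 0 -40 30")

```text
time_s: 5.75
eef_pos: [540.0, -6.9, 137.1]
ee_rot: [0.001, 0.731, 0.682, 0.0]
force: [-1.6, 0.2, 5.5]
grip_width: 0.552
```

```bash
python3 st.py
```

```text
pos [540.   -6.9 137.1] yaw_y -4.0 j [-0.23   0.436  1.581 -0.     1.123 -0.16 ] F [-1.6  0.2  5.5] T [0.034 0.118 0.042] tau6 -0.716 w 0.5518626132226387 t 5.75
to knob in tool mm [-0.3 -0.4  2.1]
```

Request:
step_arm(plan="0 0 0 -6 30; 0 0 0 -12 30; 0 0 0 -18 30; 0 0 0 -24 30; 0 0 0 -30 30; 0 0 0 -36 30; 0 0 0 -39 30; 0 0 0 -39 30")

```text
time_s: 6.55
eef_pos: [540.1, -6.9, 137.1]
ee_rot: [0.001, 0.462, 0.887, 0.0]
force: [0.1, 0.6, 5.2]
grip_width: 0.555
```

```bash
python3 st.py
```

```text
pos [540.1  -6.9 137.1] yaw_y 35.0 j [-0.23   0.436  1.581 -0.     1.123 -0.84 ] F [0.1 0.6 5.2] T [-0.012  0.092  0.097] tau6 -0.45 w 0.554833350949498 t 6.55
to knob in tool mm [ 0.1 -0.6  2.1]
```

The negative way turns freely for 79°. Now a gentle test lift.

Request:
step_arm(plan="0 0 -0.2 0 30; 0 0 -0.4 0 30; 0 0 -0.6 0 30; 0 0 -0.8 0 30; 0 0 -0.8 0 30", grip_force=45)

```text
time_s: 7.05
eef_pos: [539.8, -6.9, 144.5]
ee_rot: [0.0, 0.462, 0.887, 0.0]
force: [0.8, -0.8, -1.7]
grip_width: 0.552
```

```bash
python3 st.py
```

```text
pos [539.8  -6.9 144.5] yaw_y 35.0 j [-0.23   0.427  1.573  0.     1.141 -0.84 ] F [ 0.8 -0.8 -1.7] T [ 0.014 -0.016 -0.015] tau6 0.005 w 0.552495180732789 t 7.05
to knob in tool mm [-0.2 -0.4  9.5]
```

It lifts free, with only about its own weight on the wrist. Lifting by roughly another 10 cm.

Request:
step_arm(plan="0 0 -1 0 30; 0 0 -2.5 0 30; 0 0 -4.5 0 30; 0 0 -6.5 0 30; 0 0 -8.5 0 30; 0 0 -10 0 30; 0 0 -10.5 0 30; 0 0 -10.5 0 30; 0 0 -10.5 0 30; 0 0 -10.5 0 30")

```text
time_s: 8.05
eef_pos: [539.4, -6.8, 248.5]
ee_rot: [-0.001, 0.462, 0.887, -0.0]
force: [0.4, 0.3, -1.1]
grip_width: 0.554
```

```bash
python3 st.py; python3 - <<'E'
from h import *
ims=[]
for c in("wrist","scene"):
    i=cams.camera_info(c);im,d=cams.capture(c);ims.append(im)
    for r in spotter.regions_of(c,"knob_center"):
        P=world(c,i,d,r["pixels"])
        if len(P):print(c,round(r["conf"],2),r["extent"],len(P),np.median(P,0).round(),np.percentile(P[:,2],[5,95]).round())
cv2.imwrite("pics/e.png",np.vstack([cv2.resize(ims[0],(400,300)),cv2.resize(ims[1][80:320,180:500],(400,300))])[...,::-1])
E
```

```text
pos [539.4  -6.8 248.5] yaw_y 35.0 j [-0.23   0.334  1.424  0.     1.385 -0.841] F [ 0.4  0.3 -1.1] T [ 0.007  0.006 -0.062] tau6 0.0 w 0.5542991801799503 t 8.05
to knob in tool mm [ -0.6   0.  113.5]
wrist 0.94 [317.6, 337.4, 129.7, 162.3] 16823 [534.   1. 287.] [248. 288.]
wrist 0.94 [494.4, 301.5, 42.6, 41.7] 1272 [756.  22.  36.] [ 5. 39.]
wrist 0.66 [447.1, 348.2, 27.4, 29.8] 507 [749. -51.  38.] [21. 39.]
scene 0.55 [267.3, 287.6, 12.2, 20.0] 204 [759. -51.  32.] [ 1. 40.]
scene 0.55 [284.1, 306.6, 18.9, 15.7] 188 [773.  29.  32.] [ 5. 39.]
scene 0.51 [331.1, 194.1, 18.8, 25.1] 180 [545.  11. 258.] [237. 289.]
```

View pics/e.png

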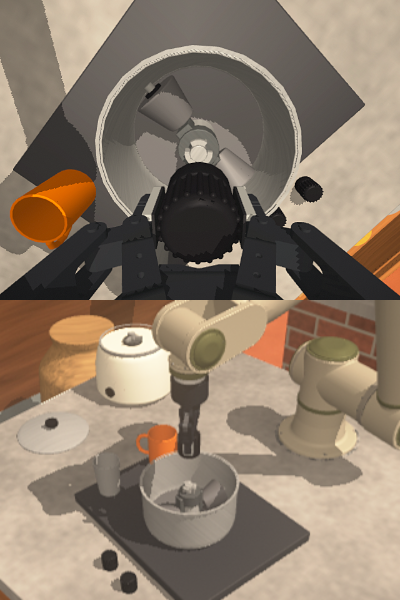

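The knob is between the fingers above the drum, with its top at about z 288 and its centre at about 262, against 151 when seated. The bare post shows at about (198,152) in the wrist half of the picture, and the mug and tumbler are in place. Handing in.

```bash
python3 -c "
from h import *
print(workorder.finish_job())"
```

```text
the job is handed in; nothing more can be done
None
```

The lock knob is off the post. I handed the job in with the gripper holding it still above the drum; no verdict is reported.

- **Finding the thread:** Turning clockwise seen from above met the hard stop within 30°, at about 1.2 N·m. I then turned it counter-clockwise, which ran free for 79°. It lifted off with only about 1–2 N on the wrist.
- **Final position:** The last checks put the knob's centre at about z 262 mm, roughly 110 mm above its seat and within a few mm of the drum's axis. The fingers are 0.55 open, which matches the knob's width, and the grip is 45 N.
- **Surroundings:** The last pictures show the bare post, with the mug, tumbler and lid apparently undisturbed. I did not measure their positions, and the plate and scoop are not in those pictures. The arm never went near them.
- **Disagreement:** The last scene-camera reading of the knob was 5–18 mm off sideways. I put that down to the fingers hiding part of it, because the wrist view and arm pose agree better.
- **Time:** It took about 8 s of the 58 s allowed.

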